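Set the dimmer, then lift and quarter-turn the ball dish for the next picture

ROBOT

A 7-joint arm with a two-finger parallel gripper is mounted at the origin on the work surface. World frame = base frame: x ahead of the robot, y to its left, z up, the work surface at z = 0. Lengths are in m, angles in rad, forces in N, time in s.
With the tool pointing down it reaches from about 0.35 to 0.9 m from the base axis. Payload 8.1 kg.
Tool frame: the origin (TCP) lies on the centre line of the jaws, within the pads' length; the fingertips stand 14 mm ahead of it and the grasp point (between the pads) lies 5 mm behind it (arm.tip_reach is the distance from the TCP to the fingertips, in m); z points along the fingers, y is the direction in which the jaws open and shut (so a half turn about z gives the same grasp; the last joint's range is limited). The gripper opens to 92 mm and grips with 3 to 60 N. Pads are 19 mm wide; open, the fingers measure 130 mm over their backs; the gripper's body (75 mm by 190 mm) begins 47 mm behind the grasp point.
Start: joints at [1.166, 0.434, 0.025, 1.573, -0.012, 1.134, -0.075], TCP at [0.186, -0.597, 0.241] pointing down, gripper open.
Joint ranges: [-2.62, 2.62], [-0.44, 2.09], [-1.27, 1.32], [0.08, 2.57], [-1.32, 4.46], [0.12, 2], [-2.74, 2.74]. Speed limits (rad/s): [2.22, 2.22, 3.01, 3.01, 3.14, 3.14, 3.14].

INTERFACE

Orientations are given as a rotation vector (axis times angle).
In Python, from cell import sensors, vision, arm, nets gives the robot as it stands.
- The arm moves only by the shell command python3 -m handwheel 'ROWS' [FORCE]. ROWS is JSON, a list of rows, each an object of numbers: "tx", "ty", "tz": the shift along the tool's x, y, z in cm; "wx", "wy", "wz": the turn, a rotation vector about the tool's x, y, z in degrees; "claw": the opening, from 0 (shut) to 1 (fully open). A call has 1 to 12 rows; each row is the pose to reach, as a shift and turn from the pose commanded when the call began, along the tool's axes at that moment; what a row does not reach only later rows make up. A row lasts 1/12 s, in which the tool goes at most 41.7 mm and 7.16 degrees, less where a joint would pass 70% of its speed; a pose out of reach is approached as far as the arm can. A call with a gripper value outside its range is refused whole. The fingers move at their own pace and stop on an object; FORCE is the grip in N (left out, the last holds). Time passes only in rows, so rows that repeat a pose let the fingers close. It gives the time, the measured TCP pose, the force and the opening at its end, in the units of the state.
- sensors.observe(): the state, without advancing time (a new reading comes with each control period).
- vision.get_image(name): name is "scene" or "top" or "wrist"; returns (picture, depth): 420x560x3 uint8, blue, green, red; 420x560 float32, m along the optical axis (not along the pixel's ray), 0 where there is no reading.
- vision.camera_model(name): a dict with "K" (3x3 intrinsics, pixels), "xyz" and "attitude" of the camera in the world; the wrist camera has in their place "hand_eye" (4x4, takes a point from camera to tool coordinates, whose origin is the TCP and whose axes are the flange's). Camera axes: x right, y down, z forward; pixel columns grow to the right and rows downward; lengths in m; the calibration is good to about 2 mm. A picture is of the moment at which its call begins: read the wrist's pose just before it. camera_model takes no time and is no camera call.
- arm.sign_off(): hands the job in, once; it reports no verdict.
Trained networks look in the newest picture that a camera, given by its name, has taken for a name from the list of things; names that differ only in an ending like _2 or _b are one class to them, and where a whole thing is asked for, a point or a joint stands for the part that bears it (a point fixed in the world has none). Each returns a list of dicts, best first, with "score" (0 to 1); they miss things now and then, are a little off and sometimes report something else, mostly with a low value. They report only what shows in the picture. A call takes as long as a camera call. They do not tell look-alikes from the thing itself.
- nets.cut_out(label, camera): "region" (420x560 bool, what is visible of it) and "uv" ([column, row] in pixels, amid what is visible of it).
The state is a dict: "clock": time; "joints": joint angles; "dq": joint speeds; "joint_efforts": joint torques, N m; "position": TCP position; "ee_rot": TCP orientation; "force": force on the tool from outside, world axes, zero at the start; "ft_torque": the same for the moment, N m; "width": opening from 0.0 (shut) to 1.0 (fully open).
Only numpy, scipy, OpenCV 4.12 (cv2) and the standard library are available. Lean on these libraries where they do the work, as an engineer would, in place of code of your own. Each camera call takes 0.05 s, during which the arm holds its last target.

TASK

Get the next product picture ready: slide the lamp dimmer's grip along its track until it is level with the white index clip, and let go of it. Then take the steel dish by its wooden handle, lift it straight up about 8 cm off its white square stand, and there, in the air, turn it a quarter turn counter-clockwise (seen from above), keeping it level with the loose wooden ball resting untouched in its middle. Finish while holding the dish still and level up there, centred over the stand, and leave the bottles and the teether ring where they are.

Things in the scene. Friction and masses are not known exactly. Their poses are not given: they have to be found in the camera images.
- dimmer (a joint): position of the dimmer's sliding grip along its track, 0 to 0.12 m; it grows as the grip moves to +y of dimmer_base. It slides stiffly (about 1.5 N) and stays where it is left.
- dimmer_top (a point): centre of the top face of the sliding grip, a black upright block 28 mm (across the track) x 20 mm (along the track) x 40 mm high, standing on the housing; this point is 54 mm above the work surface. Its axes are those of dimmer_base.
- dimmer_base: the dimmer's fixed flat aluminium housing, 40 mm (its x) x 170 mm (its y, the track) x 14 mm high, on the work surface, to the left or the right of the stand; origin at the centre of its underside. The grip runs along its y axis on the centre line, 60 mm either side of the middle.
- clip: fixed white index clip, 10 x 16 mm, 18 mm high with a 3 mm wide, 12 mm high fin on top (30 mm in all), against the +x long side of the dimmer housing, 26 mm from the track's centre line; origin at its underside's centre, axes as dimmer_base. On target, grip centre and clip have the same y along the track; from the start the grip must move to +y.
- stand: fixed white square stand, 170 x 170 x 40 mm high, on the work surface; origin at the centre of its underside, x and y square to its sides.
- dish: loose round stainless dish, 150 mm across, 24 mm deep, about 0.3 kg, on four feet on the middle of the stand, square to it within 0.03 rad at the start; origin on its centre line at the feet's underside, z up. Inside, a shallow cone (10 degrees) falls to a flat middle of 12 mm radius, 7 mm above the origin. A fixed arched handle spans it along its x: thin uprights at x = +-75 mm and a bar on top.
- dish_handle (a point): middle of the straight wooden handle bar, 155 mm long (dish x), 14 mm wide (dish y), 16 mm high; this point is its centre, 105 mm straight above the dish's origin and above its centre of mass; axes are those of the dish.
- dish_tab (a point): point on the flat steel thumb tab (26 mm wide, reaching 97 mm from the dish's centre) on the dish's -y side, 95 mm from the centre and 22 mm above the dish's origin. It starts over the stand's -y side and, a quarter turn counter-clockwise later, points over the stand's +x side.
- ball_center (a point): centre of the loose wooden ball, 36 mm diameter, 20 g, lying in the middle of the dish, 25 mm above the dish's origin; the ball's top is 54 mm below the underside of the handle bar.
- warmer: bystander: fixed white bottle warmer, round, 116 mm across and 115 mm high, with a small toggle switch on its -x side reaching 70 mm from its axis; origin at the centre of its underside. It is on the side of the stand where the dimmer is not.
- bottle0: bystander: closed glass bottle lying along x in the steel tray beyond the stand, 52 mm diameter, 135 mm long; origin at the middle of its foot, its x runs along the bottle's axis towards the cap.
- bottle1: bystander: the second such bottle in the tray.
- teether: bystander: loose pink silicone teether ring lying flat, 68 mm across, 12 mm high; origin at the centre of its underside.
Mind the look-alikes: they are no part of the job. Leave any purple or red look-alike of the dish alone.

How it is judged:
By the outcome, as a careful person would: the job done as asked, in the order asked, and still so for the second after the job is handed in, while the arm keeps its last pose, push and grip.
It also fails if it takes over 54 s, if anything falls off the work surface, if the arm or the gripper's body presses on something with over 40 N, if the wrist force passes 120 N, or if a joint passes its speed limit or range.

## Working session

There is one attempt and no reset: what is moved stays moved. The work goes in short steps, Python scripts to look and compute and a shell command to move; the robot and the scene stay as the last step left them, time stands still between calls to the robot, and variables do not carry over. Pictures are saved under pics/ and viewed, and the job is handed in when it is done.

```bash
mkdir -p pics; ls; cat > h.py <<'E'
import numpy as np, cv2
from scipy.spatial.transform import Rotation as R
from cell import sensors, vision, arm, nets
def cam(n):
    m=vision.camera_model(n); K=np.array(m["K"])
    if "hand_eye" in m:
        s=sensors.observe(); T=np.eye(4);T[:3,:3]=R.from_rotvec(s["ee_rot"]).as_matrix();T[:3,3]=s["position"]
        return K,T@np.array(m["hand_eye"])
    T=np.eye(4);a=np.array(m["attitude"],float)
    T[:3,:3]=a if a.shape==(3,3) else R.from_rotvec(a).as_matrix()
    T[:3,3]=m["xyz"];return K,T
def pts(K,T,d):
    v,u=np.mgrid[:d.shape[0],:d.shape[1]]
    P=np.stack([(u-K[0,2])/K[0,0]*d,(v-K[1,2])/K[1,1]*d,d],-1)
    return P@T[:3,:3].T+T[:3,3]
def proj(K,T,p):
    c=(np.asarray(p)-T[:3,3])@T[:3,:3]; return (c@K.T)[...,:2]/c[...,2:]
E
python3 - <<'E'
from h import *
print(vision.camera_model("top"),vision.camera_model("scene"),vision.camera_model("wrist"))
s=sensors.observe();print(s)
for n in("top","scene"):
    K,T=cam(n);im,d=vision.get_image(n);cv2.imwrite(f"pics/{n}0.png",im);np.savez(f"{n}0.npz",im=im,d=d,K=K,T=T)
    for l in ["dimmer_base","dimmer","clip","stand","dish","ball_center","warmer","teether","bottle0","dish_handle","dish_tab"]:
        P=pts(K,T,d)
        for r in nets.cut_out(l,n)[:3]:
            q=P[r["region"]&(d>0)]
            print(n,l,round(r["score"],2),np.round(r["uv"]),r["region"].sum(),np.round(np.median(q,0),3) if len(q) else None)
E
```

```text
pics
{'K': array([[407.8781241 ,   0.        , 283.94639186],
       [  0.        , 407.8781241 , 208.84309667],
       [  0.        ,   0.        ,   1.        ]]), 'xyz': array([ 0.51125295, -0.01035251,  0.87175027]), 'attitude': array([-2.18354698,  2.23524698, -0.03162906])} {'K': array([[381.81307264,   0.        , 269.56623781],
       [  0.        , 381.81307264, 209.7981418 ],
       [  0.        ,   0.        ,   1.        ]]), 'xyz': array([0.88890777, 0.34298229, 0.82276961]), 'attitude': array([-1.17515392, -2.55129542,  0.77521515])} {'K': array([[332.77712844,   0.        , 280.3777634 ],
       [  0.        , 332.77712844, 205.35379147],
       [  0.        ,   0.        ,   1.        ]]), 'hand_eye': array([[ 1.90589491e-04, -9.56839474e-01, -2.90616905e-01,
         7.88437554e-02],
       [ 9.99999870e-01,  3.19779530e-04, -3.97045766e-04,
        -5.08511674e-04],
       [ 4.72842399e-04, -2.90616792e-01,  9.56839410e-01,
        -1.43400737e-01],
       [ 0.00000000e+00,  0.00000000e+00,  0.00000000e+00,
         1.00000000e+00]])}
{'clock': 0.0, 'joints': array(
[... 2261 characters left out ...]
016]
scene dish 0.73 [294. 353.] 4833 [0.721 0.26  0.016]
scene ball_center 0.49 [263. 213.] 172 [0.541 0.008 0.076]
scene warmer 0.89 [357. 269.] 3022 [0.533 0.255 0.114]
scene teether 0.86 [146. 209.] 389 [ 0.691 -0.234  0.011]
scene bottle0 0.58 [185. 330.] 1698 [0.84  0.065 0.049]
scene bottle0 0.56 [163. 301.] 1646 [ 0.834 -0.017  0.048]
scene dish_handle 0.67 [274. 145.] 1926 [ 0.323 -0.141  0.016]
scene dish_handle 0.67 [296. 353.] 4893 [0.721 0.26  0.016]
scene dish_handle 0.64 [374. 209.] 2748 [0.33  0.189 0.015]
scene dish_tab 0.9 [373. 206.] 2773 [0.33  0.189 0.015]
scene dish_tab 0.81 [271. 208.] 2773 [0.535 0.007 0.056]
scene dish_tab 0.65 [273. 144.] 1867 [ 0.322 -0.141  0.016]
```

View pics/top0.png

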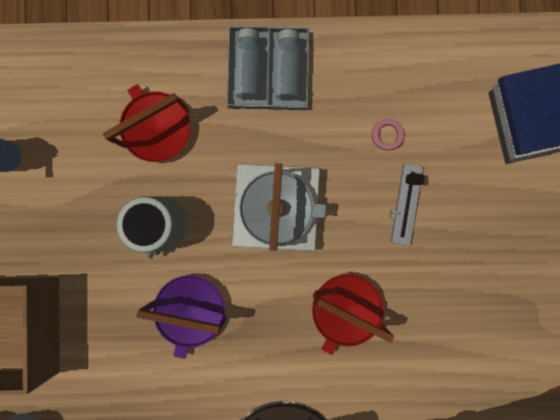

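View pics/scene0.png

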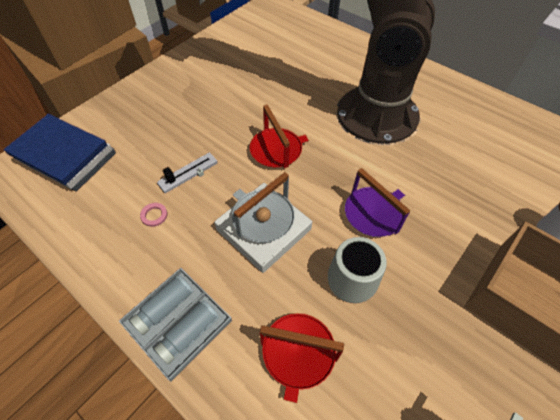

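```bash
cat > m.py <<'E'
from h import *
for n in("top","scene"):
    z=np.load(f"{n}0.npz");P=pts(z["K"],z["T"],z["d"]);ok=z["d"]>0
    def sel(x0,x1,y0,y1,z0,z1): return P[ok&(P[...,0]>x0)&(P[...,0]<x1)&(P[...,1]>y0)&(P[...,1]<y1)&(P[...,2]>z0)&(P[...,2]<z1)]
    def rect(nm,q):
        if len(q)<4: print(n,nm,len(q));return
        r=cv2.minAreaRect((q[:,:2]*1000).astype(np.float32));print(n,nm,len(q),np.round(r[0],1),np.round(r[1],1),round(r[2],2),"zmed",np.round(np.median(q[:,2]),4),"mean",np.round(q.mean(0)*1000,1))
    rect("hous",sel(.42,.66,-.33,-.22,.008,.02))
    rect("houstop",sel(.42,.66,-.33,-.22,.0115,.017))
    rect("grip",sel(.42,.66,-.33,-.22,.048,.06))
    rect("griplow",sel(.42,.66,-.33,-.22,.035,.06))
    rect("clip",sel(.42,.66,-.26,-.22,.0165,.035))
    rect("clipfin",sel(.42,.66,-.26,-.22,.022,.035))
    rect("stand",sel(.40,.68,-.12,.14,.035,.0425))
    rect("bar",sel(.40,.68,-.12,.14,.146,.16))
    rect("ball",sel(.50,.58,-.04,.04,.072,.09))
    rect("tab",sel(.5,.58,-.12,-.08,.05,.07))
    rect("dishrim",sel(.43,.64,-.12,.14,.06,.068))
    i=z["im"];
E
python3 m.py
python3 - <<'E'
import cv2
a=cv2.imread("pics/top0.png");cv2.imwrite("pics/c1.png",cv2.resize(a[150:260,220:440],None,fx=3.6,fy=3.6,interpolation=cv2.INTER_CUBIC))
E
```

```text
top hous 1447 [ 558.3 -270. ] [209.7  82. ] 4.14 zmed 0.0137 mean [ 535.  -267.6   13.7]
top houstop 1264 [ 558.3 -270. ] [209.7  82. ] 4.14 zmed 0.0138 mean [ 533.3 -268.5   13.9]
top grip 135 [ 589.6 -281.2] [28.7 19.8] 76.15 zmed 0.0534 mean [ 589.2 -280.4   53.3]
top griplow 161 [ 589.5 -281. ] [28.8 20.1] 78.19 zmed 0.053 mean [ 588.9 -278.9   51.4]
top clip 44 [ 522.4 -247.6] [94.1 24.1] 0.09 zmed 0.0179 mean [ 514.6 -243.9   20.4]
top clipfin 10 [ 519.3 -241. ] [9.6 2.3] 75.33 zmed 0.0296 mean [ 519.3 -241.    29.1]
top stand 2297 [538.3   5. ] [170.1 170.1] 85.44 zmed 0.0395 mean [541.4   8.5  39.5]
top bar 691 [535.1   3.5] [ 14.  154.2] 85.06 zmed 0.1525 mean [535.3   3.4 152.5]
top ball 85 [535.1   4.9] [31.4 25.5] 88.67 zmed 0.0767 mean [535.1   2.1  76.8]
top tab 84 [528.3 -86.1] [12.4 23.8] 88.56 zmed 0.0638 mean [528.8 -86.5  63.6]
top dishrim 634 [534.    1.9] [151.8 147.6] 42.19 zmed 0.0631 mean [534.4 -16.5  63. ]
scene hous 719 [ 558.3 -269.3] [210.4  80.4] 4.55 zmed 0.0135 mean [ 538.9 -267.4   13.4]
scene houstop 600 [ 556.4 -269.7] [ 68.4 205.1] 89.21 zmed 0.0136 mean [ 538.5 -269.3   13.8]
scene grip 71 [ 590.6 -281.3] [28.3 19.9] 77.45 zmed 0.053 mean [ 591.6 -280.2   52.9]
scene griplow 101 [ 590.6 -281.2] [28.5 19.9] 77.45 zmed 0.0521 mean [ 592.5 -277.7   49.5]
scene clip 22 [ 503.5 -243.3] [62.7 13.7] 4.15 zmed 0.0189 mean [ 517.4 -242.3   20.9]
scene clipfin 7 [ 519.7 -241.6] [6.9 3.5] 77.09 zmed 0.0269 mean [ 519.8 -242.    26.8]
scene stand 1626 [538.9   5.2] [171.4 170.9] 85.3 zmed 0.0394 mean [568.5  31.5  39.3]
scene bar 444 [536.4   3.7] [ 15.2 155. ] 85.13 zmed 0.1522 mean [540.1   4.4 151.8]
scene ball 125 [537.3   4.4] [29.2 29.7] 67.12 zmed 0.0779 mean [538.8   5.6  78. ]
scene tab 48 [528.9 -87.4] [14.2 26.4] 89.93 zmed 0.0632 mean [529.9 -86.9  63.5]
scene dishrim 380 [536.4   2.5] [148.3 149.7] 41.5 zmed 0.0633 mean [531.7 -17.   63.2]
```

View pics/c1.png

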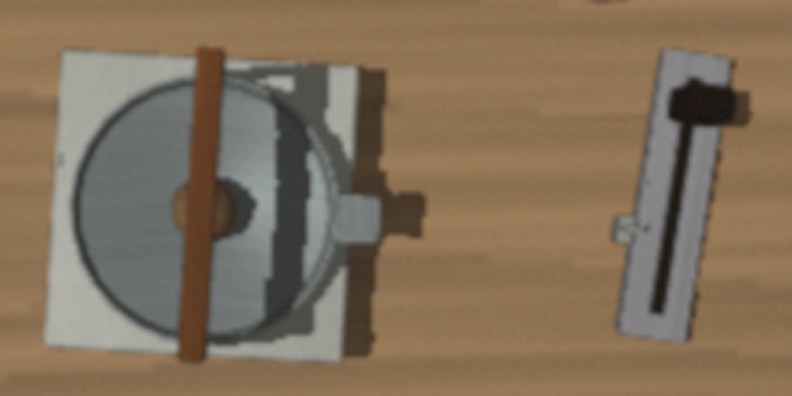

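```bash
cat > m2.py <<'E'
from h import *
def run(files):
  for f in files:
    z=np.load(f);P=pts(z["K"],z["T"],z["d"]);d=z["d"];v=P[(d>0)]
    c0=np.array([.535,-.267]);a=np.deg2rad(77);
    for it in range(3):
        ex=np.array([np.cos(a),np.sin(a)]);ey=np.array([-ex[1],ex[0]])
        w=np.c_[(v[:,:2]-c0)@ex,(v[:,:2]-c0)@ey,v[:,2]]
        q=v[(abs(w[:,0])<.0235+.003)&(abs(w[:,1])<.092)&(w[:,2]>.011)&(w[:,2]<.0165)]
        r=cv2.minAreaRect((q[:,:2]*1000).astype(np.float32))
        # robust edges
        ww=np.c_[(q[:,:2]-c0)@ex,(q[:,:2]-c0)@ey]
        print(f,len(q),np.round(r[0],1),np.round(r[1],1),round(r[2],2))
        a=np.deg2rad(r[2] if r[1][0]<r[1][1] else r[2]+90); 
        if a>np.pi*.75:a-=np.pi/1
        c0=np.array(r[0])/1000
    ex=np.array([np.cos(a),np.sin(a)]);ey=np.array([-ex[1],ex[0]])
    print("yaw x",np.rad2deg(a))
    w=np.c_[(v[:,:2]-c0)@ex,(v[:,:2]-c0)@ey,v[:,2]]
    g=w[(abs(w[:,0])<.025)&(abs(w[:,1])<.09)&(w[:,2]>.047)&(w[:,2]<.06)]
    print("grip",len(g),(g[:,:2].min(0)+g[:,:2].max(0))/2*1e3, np.ptp(g[:,:2],axis=0)*1e3)
    c=w[(abs(w[:,0]-.027)<.009)&(abs(w[:,1])<.05)&(w[:,2]>.0165)&(w[:,2]<.034)]
    print("clip",len(c),(c[:,:2].min(0)+c[:,:2].max(0))/2*1e3, np.ptp(c[:,:2],axis=0)*1e3,c.mean(0)*1e3,np.median(c,0)*1e3)
    c=c[c[:,2]>.022]; print("fin",len(c),c.mean(0)*1e3)
if __name__=="__main__":
    import sys; run(sys.argv[1:])
E
python3 m2.py top0.npz scene0.npz
```

```text
top0.npz 1256 [ 540.  -266.5] [ 50.4 169.6] 78.46
top0.npz 1258 [ 540.  -266.2] [ 51.  169.6] 78.46
top0.npz 1258 [ 540.  -266.2] [ 51.  169.6] 78.46
yaw x 78.46273803710938
grip 139 [ -4.58698509 -51.46520423] [28.85848912 20.03638335]
clip 23 [22.02684581 25.52862044] [ 7.33362793 13.61450184] [22.14303171 25.78312754 21.0663162 ] [22.06668548 25.90031061 19.31249467]
fin 6 [23.2852398  25.1357527  28.80620996]
scene0.npz 609 [ 540.7 -267.1] [ 51.  170.1] 79.65
scene0.npz 609 [ 540.7 -267.1] [ 51.  170.1] 79.65
scene0.npz 609 [ 540.7 -267.1] [ 51.  170.1] 79.65
yaw x 79.65132904052734
grip 72 [ -4.98589835 -51.54303966] [28.58443315 20.54102671]
clip 16 [22.52913848 24.17599633] [ 8.62504575 14.09661474] [22.91753456 23.75124966 20.86232636] [23.75770929 23.82071273 18.86496783]
fin 5 [22.11742247 24.88163145 26.75610177]
```

```bash
cat >> h.py <<'E'
def Rdown(az_y):  # tool z down, tool y at azimuth az_y (deg)
    a=np.deg2rad(az_y);y=np.array([np.cos(a),np.sin(a),0]);z=np.array([0,0,-1.]);return np.stack([np.cross(y,z),y,z],1)
def plan(p,az):
    s=sensors.observe();R0=R.from_rotvec(s["ee_rot"]).as_matrix()
    t=R0.T@(np.array(p)-s["position"])*100;w=np.rad2deg(R.from_matrix(R0.T@Rdown(az)).as_rotvec())
    print("pos",np.round(s["position"],4),"t",np.round(t,2),"w",np.round(w,2),"az",np.rad2deg(np.arctan2(R0[1,1],R0[0,1])).round(2),"tilt",np.round(R0[:2,2],4),"F",np.round(s["force"],2),"width",round(s["width"],3),"clk",s["clock"],"q7",s["joints"][6])
E
python3 -c "
from h import *
plan([.585,-.278,.17],-12)"
```

```text
pos [ 0.1857 -0.5968  0.2407] t [ 47.59 -18.57   7.07] w [  0.     0.   -60.71] az -72.71 tilt [ 0. -0.] F [ 0.2   0.42 -0.88] width 0.998 clk 1.2 q7 -0.07508622488918124
```

```bash
python3 -m handwheel '[{"tx":1,"ty":-0.4,"wz":-1},{"tx":4,"ty":-1.5,"tz":0.5,"wz":-5},{"tx":8,"ty":-3,"tz":1,"wz":-10},{"tx":12,"ty":-4.7,"tz":2,"wz":-16},{"tx":16,"ty":-6.2,"tz":2.5,"wz":-22},{"tx":20,"ty":-7.8,"tz":3,"wz":-28},{"tx":24,"ty":-9.4,"tz":3.5,"wz":-34},{"tx":28,"ty":-11,"tz":4,"wz":-40},{"tx":32,"ty":-12.5,"tz":5,"wz":-46},{"tx":36,"ty":-14,"tz":6,"wz":-52},{"tx":39.5,"ty":-15.4,"tz":6.6,"wz":-57},{"tx":43,"ty":-16.8,"tz":7,"wz":-60.7}]' 3
python3 -c "
from h import *
plan([.585,-.278,.17],-12)"
```

```text
pos [ 0.1857 -0.5968  0.2407] t [ 47.59 -18.57   7.07] w [  0.     0.   -60.71] az -72.71 tilt [ 0. -0.] F [ 0.2   0.42 -0.88] width 0.998 clk 1.2 q7 -0.07508622488918124invalid input
```

```bash
python3 -m handwheel '[{"tx":1,"ty":-0.4,"tz":0,"wx":0,"wy":0,"wz":-1,"claw":1}]'; python3 -m handwheel --help | head -20
```

```text
clock: 1.28
position: [0.1921, -0.591, 0.2407]
ee_rot: [3.102, 0.495, -0.002]
force: [-0.2, 0.4, 0.1]
width: 0.997invalid input: not JSON, or not a number
```

```bash
python3 -m handwheel '[{"tx":3,"ty":-1.2,"tz":0.5,"wz":-4,"claw":1},{"tx":7,"ty":-2.7,"tz":1,"wz":-9,"claw":1},{"tx":11,"ty":-4.3,"tz":2,"wz":-15,"claw":1},{"tx":15,"ty":-5.8,"tz":2.5,"wz":-21,"claw":1},{"tx":19,"ty":-7.4,"tz":3,"wz":-27,"claw":1},{"tx":23,"ty":-9,"tz":3.5,"wz":-33,"claw":1},{"tx":27,"ty":-10.6,"tz":4,"wz":-39,"claw":1},{"tx":31,"ty":-12.1,"tz":5,"wz":-45,"claw":1},{"tx":35,"ty":-13.6,"tz":6,"wz":-51,"claw":1},{"tx":38.5,"ty":-15,"tz":6.6,"wz":-56,"claw":1},{"tx":42,"ty":-16.4,"tz":7,"wz":-59.7,"claw":1}]'
python3 -c "
from h import *
plan([.585,-.278,.17],-12)"
```

```text
pos [ 0.1921 -0.591   0.2407] t [ 47.08 -17.53   6.99] w [-3.000e-02  9.000e-02 -5.988e+01] az -71.88 tilt [-0.0013 -0.0008] F [-0.24  0.42  0.11] width 0.997 clk 1.2833 q7 -0.07721049374516126invalid input
```

```bash
python3 -m handwheel '[{"tx":3,"ty":-1.2,"tz":0.5,"wx":0,"wy":0,"wz":-4,"claw":1},{"tx":7,"ty":-2.7,"tz":1,"wx":0,"wy":0,"wz":-9,"claw":1},{"tx":11,"ty":-4.3,"tz":2,"wx":0,"wy":0,"wz":-15,"claw":1},{"tx":15,"ty":-5.8,"tz":2.5,"wx":0,"wy":0,"wz":-21,"claw":1},{"tx":19,"ty":-7.4,"tz":3,"wx":0,"wy":0,"wz":-27,"claw":1},{"tx":23,"ty":-9,"tz":3.5,"wx":0,"wy":0,"wz":-33,"claw":1},{"tx":27,"ty":-10.6,"tz":4,"wx":0,"wy":0,"wz":-39,"claw":1},{"tx":31,"ty":-12.1,"tz":5,"wx":0,"wy":0,"wz":-45,"claw":1},{"tx":35,"ty":-13.6,"tz":6,"wx":0,"wy":0,"wz":-51,"claw":1},{"tx":38.5,"ty":-15,"tz":6.6,"wx":0,"wy":0,"wz":-56,"claw":1},{"tx":42,"ty":-16.4,"tz":7,"wx":0,"wy":0,"wz":-59.7,"claw":1}]'
python3 -c "
from h import *
plan([.585,-.278,.17],-12)"
```

```text
clock: 2.2
position: [0.5371, -0.3049, 0.1711]
ee_rot: [-2.436, -1.984, 0.0]
force: [0.6, -1.0, 0.3]
width: 1.005
pos [ 0.5371 -0.3049  0.1711] t [3.6  4.15 0.11] w [-0.02 -0.01  0.32] az -11.68 tilt [-0.0003  0.0003] F [ 0.58 -0.95  0.33] width 1.005 clk 2.2 q7 0.06749717392220318
```

```bash
python3 -m handwheel '[{"tx":1.5,"ty":2,"tz":0,"wx":0,"wy":0,"wz":0,"claw":1},{"tx":3,"ty":3.5,"tz":0,"wx":0,"wy":0,"wz":0,"claw":1},{"tx":3.6,"ty":4.15,"tz":0,"wx":0,"wy":0,"wz":0,"claw":1},{"tx":3.6,"ty":4.15,"tz":0,"wx":0,"wy":0,"wz":0,"claw":1}]'
cat > shot.py <<'E'
from h import *; import sys
n,f=sys.argv[1:3]
K,T=cam(n);im,d=vision.get_image(n);cv2.imwrite(f"pics/{f}.png",im);np.savez(f"{f}.npz",im=im,d=d,K=K,T=T)
E
python3 shot.py wrist w1; python3 m2.py w1.npz; python3 -c "
from h import *
plan([.5896,-.281,.04],-12)"
```

```text
clock: 2.53
position: [0.5858, -0.2778, 0.1715]
ee_rot: [-2.437, -1.982, -0.002]
force: [-0.4, 0.9, -0.0]
width: 0.997
w1.npz 6604 [ 539.  -266.7] [ 51.2 169.7] 78.45
w1.npz 6604 [ 539.  -266.7] [ 51.2 169.7] 78.45
w1.npz 6604 [ 539.  -266.7] [ 51.2 169.7] 78.45
yaw x 78.4463119506836
grip 746 [ -4.95248081 -51.41137838] [28.54765028 19.2592285 ]
clip 139 [21.82719749 24.86598805] [ 7.4648667  14.84952071] [21.83621182 24.15867224 21.60000289] [21.82844135 23.69710691 18.56560913]
fin 51 [21.85075832 24.64509098 28.01152878]
pos [ 0.5841 -0.2798  0.1715] t [-0.    0.57 13.15] w [-0.02 -0.    0.1 ] az -11.9 tilt [-0.0003  0.0001] F [-0.26  0.2   0.35] width 1.001 clk 2.5833 q7 -0.001802608148207335
```

View pics/w1.png

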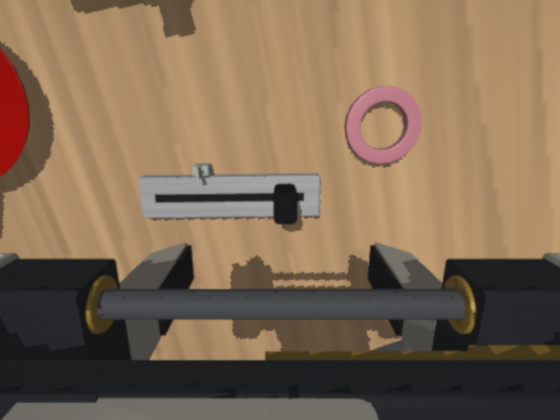

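```bash
python3 - <<'E'
from h import *
z=np.load("w1.npz");P=pts(z["K"],z["T"],z["d"]);v=P[z["d"]>0]
c0=np.array([.5385,-.2716]);
a=np.deg2rad(78)
for it in range(4):
    ex=np.array([np.cos(a),np.sin(a)]);ey=np.array([-ex[1],ex[0]])
    w=np.c_[(v[:,:2]-c0)@ex,(v[:,:2]-c0)@ey,v[:,2]]
    q=w[(abs(w[:,0])<.026)&(w[:,2]>.0115)&(w[:,2]<.0165)&(abs(w[:,1])<.084)]
    b=np.arange(-.080,.081,.005);E=[]
    for lo in b:
        s=q[(q[:,1]>=lo)&(q[:,1]<lo+.005)]
        if len(s)>5 and not(.010<lo<.038): E.append((lo+.0025,s[:,0].min(),s[:,0].max()))
    E=np.array(E)
    # use medians via polyfit
    p1=np.polyfit(E[:,0],E[:,1],1);p2=np.polyfit(E[:,0],E[:,2],1)
    print(np.rad2deg(a),p1*1e3,p2*1e3)
    a-= (p1[0]+p2[0])/2 
g=w[(abs(w[:,0])<.025)&(w[:,2]>.047)&(w[:,2]<.06)&(abs(w[:,1])<.1)];print("grip",(g.min(0)+g.max(0))/2*1e3)
c=w[(abs(w[:,0]-.027)<.007)&(abs(w[:,1])<.06)&(w[:,2]>.0165)&(w[:,2]<.034)];print("clip",(c.min(0)+c.max(0))/2*1e3,np.median(c,0)*1e3,np.ptp(c,axis=0)*1e3)
c=c[c[:,2]>.024];print("fin",(c.min(0)+c.max(0))/2*1e3,np.mean(c,0)*1e3,np.ptp(c,axis=0)*1e3)
E
```

```text
78.0 [-85.05172554 -16.25033758] [-15.74752694  19.44774958]
80.88768587275891 [-47.21520536 -15.46648282] [34.40206045 19.47704172]
81.25475543562956 [-40.85169431 -15.47165853] [40.95881887 19.4888418 ]
81.25168654314993 [-40.90533522 -15.4716404 ] [40.90526366 19.48879343]
grip [ -2.42991299 -51.0804829   51.3661129 ]
clip [26.52641336 24.07769627 23.64570413] [26.8135506  22.93192092 18.59080407] [10.22052526 14.93063705 14.29078997]
fin [26.58776001 24.14037155 27.59718444] [26.61144459 23.8499623  28.45455146] [10.09783196  3.90142645  6.38782935]
```

```bash
python3 -m handwheel '[{"tx":0,"ty":0.2,"tz":2,"wx":0,"wy":0,"wz":-0.3,"claw":1},{"tx":0,"ty":0.5,"tz":5,"wx":0,"wy":0,"wz":-0.3,"claw":1},{"tx":0,"ty":0.5,"tz":8,"wx":0,"wy":0,"wz":-0.3,"claw":1},{"tx":0,"ty":0.5,"tz":11,"wx":0,"wy":0,"wz":-0.3,"claw":1},{"tx":0,"ty":0.5,"tz":13,"wx":0,"wy":0,"wz":-0.3,"claw":1},{"tx":0,"ty":0.5,"tz":13.3,"wx":0,"wy":0,"wz":-0.3,"claw":1},{"tx":0,"ty":0.5,"tz":13.3,"wx":0,"wy":0,"wz":-0.3,"claw":1},{"tx":0,"ty":0.5,"tz":13.3,"wx":0,"wy":0,"wz":-0.3,"claw":1}]' 5
python3 -c "
from h import *
plan([.5893,-.2813,.038],-11.5)"
```

```text
clock: 3.25
position: [0.5887, -0.2829, 0.04]
ee_rot: [2.437, 1.981, 0.0]
force: [0.3, -0.5, 0.1]
width: 0.996
pos [ 0.5887 -0.2829  0.04  ] t [0.17 0.02 0.2 ] w [ 0.07  0.05 -0.29] az -11.79 tilt [ 0.001 -0.001] F [ 0.29 -0.46  0.15] width 0.996 clk 3.25 q7 -0.0484671986977654
```

Close the jaws.

```bash
python3 -m handwheel '[{"tx":0.1,"ty":0,"tz":0.1,"wx":0,"wy":0,"wz":0,"claw":0.5},{"tx":0.1,"ty":0,"tz":0.1,"wx":0,"wy":0,"wz":0,"claw":0.3},{"tx":0.1,"ty":0,"tz":0.1,"wx":0,"wy":0,"wz":0,"claw":0.15},{"tx":0.1,"ty":0,"tz":0.1,"wx":0,"wy":0,"wz":0,"claw":0.15},{"tx":0.1,"ty":0,"tz":0.1,"wx":0,"wy":0,"wz":0,"claw":0.15},{"tx":0.1,"ty":0,"tz":0.1,"wx":0,"wy":0,"wz":0,"claw":0.15}]' 5
python3 -c "
from h import *
plan([.5893,-.2813,.038],-11.5)"
python3 shot.py wrist w2
```

```text
clock: 3.75
position: [0.5891, -0.2807, 0.0378]
ee_rot: [2.436, 1.983, 0.0]
force: [0.3, -0.4, -0.4]
width: 0.614
pos [ 0.5891 -0.2807  0.0378] t [-0.05  0.03 -0.02] w [ 0.01  0.01 -0.21] az -11.71 tilt [ 0.0002 -0.0002] F [ 0.29 -0.35 -0.36] width 0.614 clk 3.75 q7 -0.05094027125251318
```

View pics/w2.png

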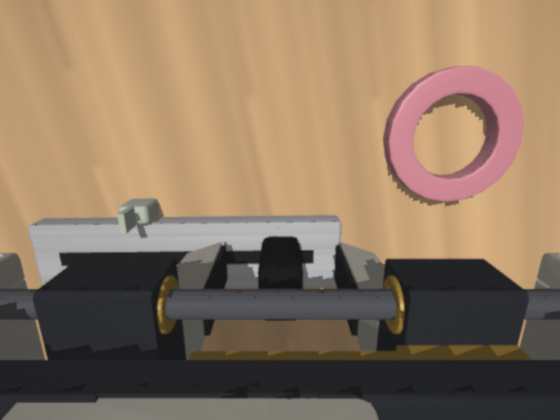

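```bash
python3 -m handwheel '[{"tx":0,"ty":0,"tz":0,"wx":0,"wy":0,"wz":0,"claw":0.1},{"tx":0,"ty":0,"tz":0,"wx":0,"wy":0,"wz":0,"claw":0.1},{"tx":0,"ty":0,"tz":0,"wx":0,"wy":0,"wz":0,"claw":0.1},{"tx":0,"ty":0,"tz":0,"wx":0,"wy":0,"wz":0,"claw":0.1},{"tx":0,"ty":0,"tz":0,"wx":0,"wy":0,"wz":0,"claw":0.1},{"tx":0,"ty":0,"tz":0,"wx":0,"wy":0,"wz":0,"claw":0.1},{"tx":0,"ty":0,"tz":0,"wx":0,"wy":0,"wz":0,"claw":0.1}]' 8
python3 -c "
from h import *
plan([.5891-.076*.9797,-.2807+.076*.2003,.038],-11.5)"

```

```text
clock: 4.38
position: [0.589, -0.2807, 0.0376]
ee_rot: [2.436, 1.983, -0.0]
force: [-0.2, 0.0, 0.1]
width: 0.216
pos [ 0.589  -0.2807  0.0376] t [-0.02 -7.59 -0.04] w [-0.    0.   -0.21] az -11.71 tilt [-0. -0.] F [-0.23  0.01  0.07] width 0.216 clk 4.3833 q7 -0.050915185155173744
```

```bash
python3 -m handwheel '[{"tx":0,"ty":-0.5,"tz":0,"wx":0,"wy":0,"wz":0,"claw":0.1},{"tx":0,"ty":-1.2,"tz":0,"wx":0,"wy":0,"wz":0,"claw":0.1},{"tx":0,"ty":-2.2,"tz":0,"wx":0,"wy":0,"wz":0,"claw":0.1},{"tx":0,"ty":-3.2,"tz":0,"wx":0,"wy":0,"wz":0,"claw":0.1},{"tx":0,"ty":-4.2,"tz":0,"wx":0,"wy":0,"wz":0,"claw":0.1},{"tx":0,"ty":-5.2,"tz":0,"wx":0,"wy":0,"wz":0,"claw":0.1},{"tx":0,"ty":-6.2,"tz":0,"wx":0,"wy":0,"wz":0,"claw":0.1},{"tx":0,"ty":-7,"tz":0,"wx":0,"wy":0,"wz":0,"claw":0.1},{"tx":0,"ty":-7.4,"tz":0,"wx":0,"wy":0,"wz":0,"claw":0.1},{"tx":0,"ty":-7.4,"tz":0,"wx":0,"wy":0,"wz":0,"claw":0.1},{"tx":0,"ty":-7.4,"tz":0,"wx":0,"wy":0,"wz":0,"claw":0.1}]'
python3 -c "
from h import *
plan([.5891-.076*.9797,-.2807+.076*.2003,.038],-11.5)"
python3 shot.py wrist w3
```

```text
clock: 5.3
position: [0.5156, -0.2663, 0.0376]
ee_rot: [-2.437, -1.982, 0.002]
force: [-2.7, -4.6, -1.8]
width: 0.217
pos [ 0.5156 -0.2663  0.0376] t [ 0.06 -0.11 -0.04] w [-0.08  0.05 -0.25] az -11.75 tilt [-0.0015 -0.0005] F [-2.71 -4.61 -1.77] width 0.217 clk 5.3 q7 -0.05406996048470634
```

View pics/w3.png

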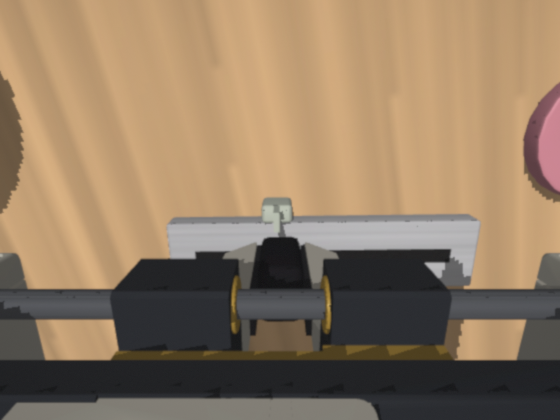

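```bash
python3 - <<'E'
from h import *
z=np.load("w3.npz");d=z["d"];K,T=z["K"],z["T"];P=pts(K,T,d)
s=sensors.observe();R0=R.from_rotvec(s["ee_rot"]).as_matrix()
L=(P-s["position"])@R0
m=(d>0)&(P[...,2]>.016)&(P[...,2]<.034)&(L[...,0]>.012)&(L[...,0]<.04)&(abs(L[...,1])<.04)
q=L[m]*1e3;print(len(q),q.min(0),q.max(0))
f=L[m&(P[...,2]>.024)]*1e3;print("fin",f.min(0),f.max(0),np.median(f,0))
g=L[(d>0)&(P[...,2]>.045)&(P[...,2]<.06)&(abs(L[...,1])<.014)&(abs(L[...,0])<.02)]*1e3;print("grip",len(g),g.min(0),g.max(0))
im=cv2.resize(z["im"][180:300,200:380],None,fx=4.4,fy=4.4,interpolation=cv2.INTER_CUBIC);cv2.imwrite("pics/w3c.png",im)
h=P[(d>0)&(P[...,2]>.0115)&(P[...,2]<.016)&(L[...,0]>.008)&(L[...,0]<.023)&(abs(L[...,1])<.12)]
h=L[(d>0)&(P[...,2]>.0115)&(P[...,2]<.016)&(L[...,0]>.008)&(L[...,0]<.026)&(abs(L[...,1])<.12)]
for lo in np.arange(-.06,.11,.01):
    s=h[(h[:,1]>lo)&(h[:,1]<lo+.01)]
    if len(s):print(round(lo+.005,3),np.percentile(s[:,0],99)*1e3)
E
```

```text
932 [ 12.00555998 -17.24226514   3.55052816] [29.95832392  7.67411516 21.50973934]
fin [ 12.00555998 -17.24226514   3.55052816] [29.94426993  7.3409338  13.50381678] [12.79560688 -2.0771683   8.2317154 ]
grip 1705 [-14.92990527 -13.98711961 -22.44440699] [13.2744048  13.95942344 -7.46718245]
-0.055 18.10008804632893
-0.045 18.272215520415145
-0.035 18.439119374964193
-0.025 18.546353444261655
-0.015 18.819835895551257
-0.005 19.630569153246878
0.005 19.64411534367793
0.015 19.040286646785027
0.025 19.080607639456314
0.035 19.105053770134994
0.045 19.192139400195774
0.055 19.229836777389668
0.065 19.53051427834849
0.075 19.646232759017387
0.085 19.734708893929334
0.095 19.900539616572043
0.105 19.84636866241607
```

View pics/w3c.png

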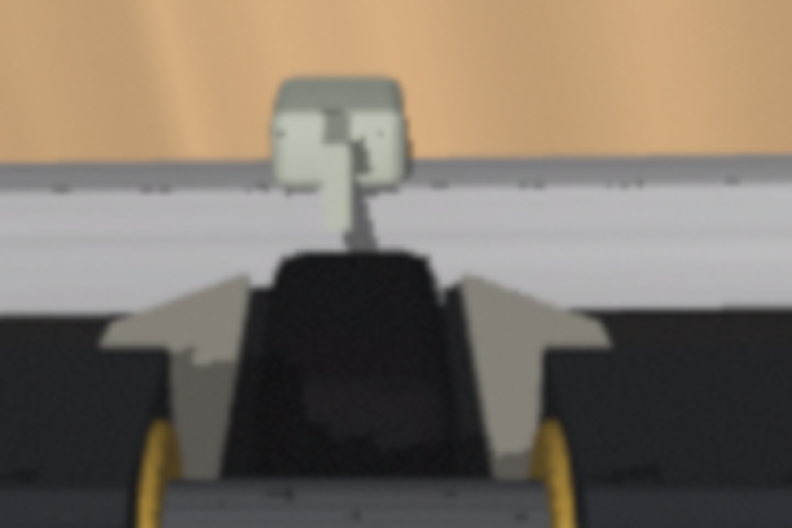

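```bash
python3 - <<'E'
from h import *
z=np.load("w3.npz");d=z["d"];K,T=z["K"],z["T"];P=pts(K,T,d)
s=sensors.observe();R0=R.from_rotvec(s["ee_rot"]).as_matrix()
L=(P-s["position"])@R0
for a,b in((.016,.0205),(.024,.034)):
  q=L[(d>0)&(P[...,2]>a)&(P[...,2]<b)&(L[...,0]>.0205)&(L[...,0]<.04)&(abs(L[...,1])<.03)]*1e3
  print(len(q),q.min(0),q.max(0),q.mean(0))
g=L[(d>0)&(P[...,2]>.050)&(P[...,2]<.06)&(abs(L[...,1])<.014)&(L[...,0]>.003)&(L[...,0]<.02)];v=(z["im"].astype(int).sum(-1)<110)
g=L[(d>0)&v&(P[...,2]>.050)&(P[...,2]<.06)&(abs(L[...,1])<.016)&(L[...,0]>.003)&(L[...,0]<.02)]*1e3
print(len(g),g.min(0),g.max(0),g.mean(0)); plan([.5,-.2,.1],-11)
E
```

```text
384 [ 20.54628159 -10.06842053  17.04784157] [29.95832392  5.10719488 21.50973934] [25.41652298 -2.32826256 20.21161167]
138 [20.59462411 -4.05578106  6.53607395] [29.94426993 -1.10536172 13.50381678] [25.97212057 -2.45250981  8.45773023]
1141 [  3.02310361 -12.36129672 -22.44440699] [ 13.16009568  11.40976906 -12.47819512] [  8.4008213   -0.58767885 -15.71228254]
pos [ 0.516  -0.2663  0.0375] t [ 6.16 -2.92 -6.25] w [-0.06  0.04 -0.75] az -11.75 tilt [-0.0011 -0.0005] F [-2.58 -6.   -2.11] width 0.219 clk 5.35 q7 -0.05409832973338936
```

```bash
python3 -m handwheel '[{"tx":-0.1,"ty":-0.1,"tz":0,"wx":0,"wy":0,"wz":-0.3,"claw":0.1},{"tx":-0.1,"ty":-0.18,"tz":0,"wx":0,"wy":0,"wz":-0.6,"claw":0.1},{"tx":-0.1,"ty":-0.18,"tz":0,"wx":0,"wy":0,"wz":-0.6,"claw":0.1},{"tx":-0.1,"ty":-0.18,"tz":0,"wx":0,"wy":0,"wz":-0.6,"claw":0.1},{"tx":-0.1,"ty":-0.18,"tz":0,"wx":0,"wy":0,"wz":-0.6,"claw":0.1}]'
cat > chk.py <<'E'
from h import *; import sys
z=np.load(sys.argv[1]);d=z["d"];K,T=z["K"],z["T"];P=pts(K,T,d)
s=sensors.observe();R0=R.from_rotvec(s["ee_rot"]).as_matrix()
L=(P-s["position"])@R0
for a,b in((.016,.0205),(.024,.034)):
  q=L[(d>0)&(P[...,2]>a)&(P[...,2]<b)&(L[...,0]>.0205)&(L[...,0]<.04)&(abs(L[...,1])<.03)]*1e3
  print("clip",len(q),q.min(0),q.max(0),q.mean(0))
v=(z["im"].astype(int).sum(-1)<110)
g=L[(d>0)&v&(P[...,2]>.050)&(P[...,2]<.06)&(abs(L[...,1])<.016)&(L[...,0]>-.003)&(L[...,0]<.02)]*1e3
print("grip",len(g),g.min(0),g.max(0),g.mean(0)); plan([.5,-.2,.1],-11)
E
python3 shot.py wrist w4; python3 chk.py w4.npz
```

```text
clock: 5.77
position: [0.5149, -0.2661, 0.0376]
ee_rot: [2.426, 1.996, 0.001]
force: [0.5, -2.9, -4.3]
width: 0.218
clip 396 [20.54324004 -9.03334971 17.2510875 ] [30.02348085  6.62556543 21.55748758] [25.515367   -1.05907711 20.26997945]
clip 136 [20.55383327 -2.57887558  6.43119679] [29.92131517  0.33029837 13.37229018] [25.92000782 -1.00521784  8.51267416]
grip 1157 [  1.40467354 -11.87552597 -22.35934413] [ 13.38394263  11.79179063 -12.44885508] [  8.32004336  -0.06474976 -15.69804102]
pos [ 0.5148 -0.2661  0.0376] t [ 6.2  -2.73 -6.24] w [ 0.01 -0.01 -0.11] az -11.11 tilt [0.0002 0.0002] F [ 0.48 -2.43 -4.45] width 0.218 clk 5.8167 q7 -0.044148359023776326
```

```bash
python3 -m handwheel '[{"tx":0,"ty":-0.1,"tz":0,"wx":0,"wy":0,"wz":0,"claw":0.1},{"tx":0,"ty":-0.1,"tz":0,"wx":0,"wy":0,"wz":0,"claw":0.1},{"tx":0,"ty":-0.1,"tz":0,"wx":0,"wy":0,"wz":0,"claw":0.1},{"tx":0,"ty":-0.1,"tz":0,"wx":0,"wy":0,"wz":0,"claw":0.1}]'
python3 shot.py wrist w5; python3 chk.py w5.npz
```

```text
clock: 6.15
position: [0.5135, -0.2659, 0.0376]
ee_rot: [-2.426, -1.996, 0.0]
force: [0.8, -2.0, -3.6]
width: 0.215
clip 375 [20.58071177 -7.60808618 17.17781027] [29.65208506  8.07749604 21.53465774] [25.38289451  0.22344385 20.32003626]
clip 148 [20.60867039 -1.27966737  6.2242345 ] [30.09015201  1.67667439 13.15856789] [25.94476093  0.18822064  8.56806972]
grip 1159 [  1.11705467 -12.13260599 -22.21147551] [ 13.40706067  11.76655126 -12.44458682] [  8.35067857  -0.22257152 -15.66653411]
pos [ 0.5135 -0.2659  0.0376] t [ 6.21 -2.6  -6.24] w [-0.01 -0.01 -0.11] az -11.11 tilt [-0.0002  0.0002] F [ 0.67 -1.02 -3.88] width 0.22 clk 6.2 q7 -0.04403184207144395
```

```bash
python3 -m handwheel '[{"tx":0,"ty":0,"tz":0,"wx":0,"wy":0,"wz":0,"claw":0.6},{"tx":0,"ty":0,"tz":0,"wx":0,"wy":0,"wz":0,"claw":0.6},{"tx":0,"ty":0,"tz":0,"wx":0,"wy":0,"wz":0,"claw":0.6},{"tx":0,"ty":0,"tz":0,"wx":0,"wy":0,"wz":0,"claw":0.6},{"tx":0,"ty":0,"tz":0,"wx":0,"wy":0,"wz":0,"claw":0.6},{"tx":0,"ty":0,"tz":-3,"wx":0,"wy":0,"wz":0,"claw":0.6},{"tx":0,"ty":0,"tz":-7,"wx":0,"wy":0,"wz":0,"claw":1},{"tx":0,"ty":0,"tz":-11,"wx":0,"wy":0,"wz":0,"claw":1},{"tx":0,"ty":0,"tz":-15,"wx":0,"wy":0,"wz":0,"claw":1},{"tx":0,"ty":0,"tz":-18,"wx":0,"wy":0,"wz":0,"claw":1},{"tx":0,"ty":0,"tz":-20,"wx":0,"wy":0,"wz":0,"claw":1},{"tx":0,"ty":0,"tz":-20,"wx":0,"wy":0,"wz":0,"claw":1}]'
python3 shot.py wrist w6; python3 shot.py top top1; python3 m2.py w6.npz top1.npz;python3 -c "
from h import *
plan([.536,.0035,.24],-94.9)"
```

```text
clock: 7.2
position: [0.5158, -0.2667, 0.2429]
ee_rot: [2.42, 1.991, 0.006]
force: [1.8, 0.4, -0.3]
width: 0.978
w6.npz 4545 [ 538.9 -266.3] [ 51.1 169.7] 79.5
w6.npz 4547 [ 538.9 -266.3] [ 51.1 169.7] 79.5
w6.npz 4547 [ 538.9 -266.3] [ 51.1 169.7] 79.5
yaw x 79.49977111816406
grip 503 [-5.73273    25.31963779] [28.58829546 19.77291232]
clip 88 [21.84832615 24.58594341] [ 7.34292263 15.57079851] [21.65862805 24.57245818 20.76522753] [21.74642118 24.49429756 17.70087054]
fin 24 [21.91490923 24.50862206 29.51680581]
top1.npz 1281 [ 539.9 -266.3] [ 51.1 170.1] 78.98
top1.npz 1282 [ 539.9 -266.3] [ 51.1 170.1] 78.98
top1.npz 1282 [ 539.9 -266.3] [ 51.1 170.1] 78.98
yaw x 78.97803497314453
grip 140 [-5.24108917 25.27291117] [28.57033697 19.91660779]
clip 24 [21.97827181 25.09807853] [ 7.90602721 13.42443349] [22.48571205 25.71064074 20.63367885] [22.56746859 25.78895342 18.73251026]
fin 6 [23.27115875 24.72102149 27.42443608]
pos [ 0.5138 -0.2662  0.2384] t [26.89 -3.02 -0.19] w [ 1.000e-01 -4.000e-02  8.378e+01] az -11.12 tilt [ 0.0015 -0.0009] F [ 0.86 -0.14 -0.48] width 0.998 clk 7.3 q7 0.055213134017121655
```

View pics/w6.png

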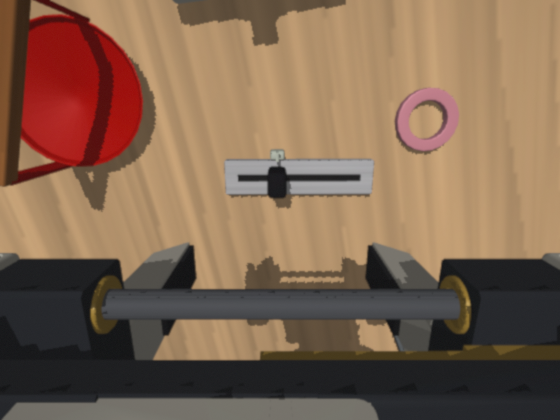

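```bash
python3 -m handwheel '[{"tx":0.8,"ty":-0.1,"tz":-0.3,"wx":0,"wy":0,"wz":3,"claw":1},{"tx":2.5,"ty":-0.3,"tz":-0.6,"wx":0,"wy":0,"wz":9,"claw":1},{"tx":5,"ty":-0.6,"tz":-0.8,"wx":0,"wy":0,"wz":16,"claw":1},{"tx":8,"ty":-0.9,"tz":-0.8,"wx":0,"wy":0,"wz":23,"claw":1},{"tx":11,"ty":-1.2,"tz":-0.8,"wx":0,"wy":0,"wz":30,"claw":1},{"tx":14,"ty":-1.6,"tz":-0.8,"wx":0,"wy":0,"wz":37,"claw":1},{"tx":17,"ty":-1.9,"tz":-0.8,"wx":0,"wy":0,"wz":44,"claw":1},{"tx":20,"ty":-2.2,"tz":-0.8,"wx":0,"wy":0,"wz":51,"claw":1},{"tx":22.5,"ty":-2.5,"tz":-0.8,"wx":0,"wy":0,"wz":58,"claw":1},{"tx":24.5,"ty":-2.8,"tz":-0.8,"wx":0,"wy":0,"wz":65,"claw":1},{"tx":26,"ty":-2.9,"tz":-0.8,"wx":0,"wy":0,"wz":72,"claw":1},{"tx":26.9,"ty":-3,"tz":-0.8,"wx":0,"wy":0,"wz":78,"claw":1}]' 5
python3 -c "
from h import *
plan([.536,.0035,.24],-94.9)"
```

```text
clock: 8.3
position: [0.5351, 0.0061, 0.244]
ee_rot: [-3.141, -0.019, 0.004]
force: [0.2, -0.0, 1.4]
width: 1.001
pos [0.5351 0.0061 0.244 ] t [0.08 0.26 0.4 ] w [-0.02  0.16  5.58] az -89.32 tilt [-0.0028  0.0005] F [ 0.22 -0.    1.39] width 1.001 clk 8.3 q7 -1.7370138809532458
```

```bash
python3 -m handwheel '[{"tx":0.1,"ty":0.2,"tz":0,"wx":0,"wy":0,"wz":3,"claw":1},{"tx":0.1,"ty":0.2,"tz":0,"wx":0,"wy":0,"wz":5.6,"claw":1},{"tx":0.1,"ty":0.2,"tz":0,"wx":0,"wy":0,"wz":5.6,"claw":1},{"tx":0.1,"ty":0.2,"tz":0,"wx":0,"wy":0,"wz":5.6,"claw":1},{"tx":0.1,"ty":0.2,"tz":0,"wx":0,"wy":0,"wz":5.6,"claw":1}]' 5
python3 shot.py wrist w7; python3 - <<'E'
from h import *
z=np.load("w7.npz");P=pts(z["K"],z["T"],z["d"]);v=P[z["d"]>0]
def rect(nm,q):
    r=cv2.minAreaRect((q[:,:2]*1000).astype(np.float32));print(nm,len(q),np.round(r[0],1),np.round(r[1],1),round(r[2],2),q.mean(0))
m=(v[:,0]>.42)&(v[:,0]<.66)&(abs(v[:,1])<.06)
b=v[m&(v[:,2]>.146)&(v[:,2]<.16)];rect("bar",b)
s=v[(abs(v[:,0]-.538)<.12)&(abs(v[:,1]-.005)<.12)&(v[:,2]>.035)&(v[:,2]<.0425)];rect("stand",s)
s=v[(abs(v[:,0]-.538)<.03)&(abs(v[:,1]-.005)<.03)&(v[:,2]>.062)&(v[:,2]<.09)];rect("ball",s)
plan([.536,.0035,.14],-94.9)
E
```

```text
clock: 8.72
position: [0.5366, 0.0015, 0.2448]
ee_rot: [3.139, -0.127, -0.002]
force: [-0.4, 0.2, 0.1]
width: 1.0
bar 3372 [542.4   2.5] [ 13.9 138. ] 84.85 [0.54811781 0.00221433 0.15229828]
stand 7625 [536.7   5. ] [170.4 169.1] 85.42 [0.56504296 0.00719555 0.03938965]
ball 359 [535.1   3.1] [34.9 27.9] 87.15 [0.53661325 0.00256778 0.07393327]
pos [0.5367 0.0015 0.245 ] t [-0.07 -0.19 10.5 ] w [0.01 0.06 0.25] az -94.65 tilt [-0.0011 -0.0001] F [ 0.04 -0.84 -0.97] width 1.002 clk 8.7667 q7 -1.8155907411168803
```

View pics/w7.png

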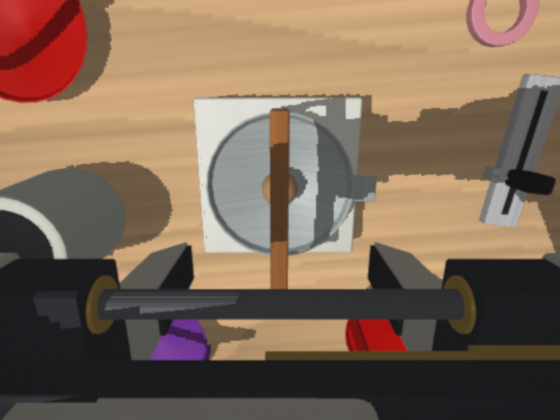

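```bash
python3 -m handwheel '[{"tx":-0.1,"ty":-0.2,"tz":1,"wx":0,"wy":0.1,"wz":0.4,"claw":1},{"tx":-0.15,"ty":-0.2,"tz":3,"wx":0,"wy":0.1,"wz":0.4,"claw":1},{"tx":-0.15,"ty":-0.2,"tz":5,"wx":0,"wy":0.1,"wz":0.4,"claw":1},{"tx":-0.15,"ty":-0.2,"tz":7,"wx":0,"wy":0.1,"wz":0.4,"claw":1},{"tx":-0.15,"ty":-0.2,"tz":9,"wx":0,"wy":0.1,"wz":0.4,"claw":1},{"tx":-0.15,"ty":-0.2,"tz":10.2,"wx":0,"wy":0.1,"wz":0.4,"claw":0.6},{"tx":-0.15,"ty":-0.2,"tz":10.5,"wx":0,"wy":0.1,"wz":0.4,"claw":0.4},{"tx":-0.15,"ty":-0.2,"tz":10.5,"wx":0,"wy":0.1,"wz":0.4,"claw":0.4},{"tx":-0.15,"ty":-0.2,"tz":10.5,"wx":0,"wy":0.1,"wz":0.4,"claw":0.4},{"tx":-0.15,"ty":-0.2,"tz":10.5,"wx":0,"wy":0.1,"wz":0.4,"claw":0.4},{"tx":-0.15,"ty":-0.2,"tz":10.5,"wx":0,"wy":0.1,"wz":0.4,"claw":0.4}]' 5
python3 -c "
from h import *
plan([.5352,.0034,.14],-95.1)"; python3 shot.py wrist w8;  python3 - <<'E'
from h import *
z=np.load("w8.npz");d=z["d"];P=pts(z["K"],z["T"],d)
s=sensors.observe();R0=R.from_rotvec(s["ee_rot"]).as_matrix()
L=(P-s["position"])@R0
b=L[(d>0)&(P[...,2]>.14)&(P[...,2]<.16)&(L[...,0]>.015)&(L[...,0]<.08)&(abs(L[...,1])<.03)]
for lo in np.arange(.02,.08,.01):
    q=b[(b[:,0]>lo)&(b[:,0]<lo+.01)];print(lo,q[:,1].min()*1e3,q[:,1].max()*1e3) if len(q) else 0
print(b[:,0].max())
E
```

```text
clock: 9.68
position: [0.5363, 0.0038, 0.1416]
ee_rot: [-3.138, 0.14, -0.005]
force: [-0.7, -0.1, -0.0]
width: 0.616
pos [0.5363 0.0038 0.1416] t [-0.11  0.05  0.16] w [-0.01 -0.2  -0.01] az -95.11 tilt [ 0.0035 -0.0001] F [-0.69 -0.08 -0.02] width 0.616 clk 9.6833 q7 -1.8589843515861126
0.02 -6.483896868453044 7.5029634364150555
0.03 -6.368738342585615 7.392561404101432
0.039999999999999994 -6.6274654319593544 7.216647324253109
0.049999999999999996 -6.582128890731275 7.3427322431425255
0.06 -6.4372726501370305 7.320035517429718
0.06999999999999999 -6.720094846575493 7.135093786659855
0.07583677114734225
```

View pics/w8.png

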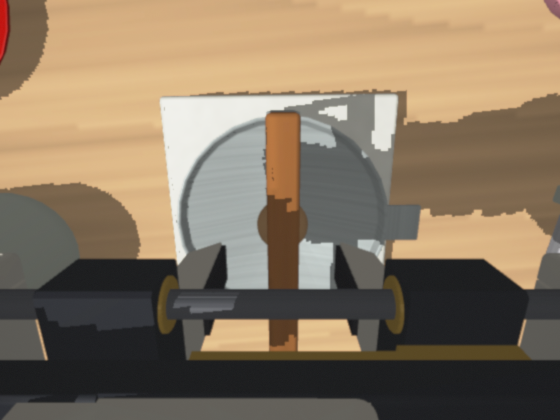

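```bash
python3 -m handwheel '[{"tx":-0.15,"ty":0.05,"tz":0.1,"wx":0,"wy":-0.1,"wz":0,"claw":0.4},{"tx":-0.15,"ty":0.05,"tz":0.1,"wx":0,"wy":-0.1,"wz":0,"claw":0.3},{"tx":-0.15,"ty":0.05,"tz":0.1,"wx":0,"wy":-0.1,"wz":0,"claw":0.25},{"tx":-0.15,"ty":0.05,"tz":0.1,"wx":0,"wy":-0.1,"wz":0,"claw":0.2},{"tx":-0.15,"ty":0.05,"tz":0.1,"wx":0,"wy":-0.1,"wz":0,"claw":0.2},{"tx":-0.15,"ty":0.05,"tz":0.1,"wx":0,"wy":-0.1,"wz":0,"claw":0.2}]' 4
python3 -c "
from h import *
plan([.5350,.0034,.14],-95.1)"; python3 shot.py wrist w9;  python3 - <<'E'
from h import *
z=np.load("w9.npz");d=z["d"];P=pts(z["K"],z["T"],d)
s=sensors.observe();R0=R.from_rotvec(s["ee_rot"]).as_matrix()
L=(P-s["position"])@R0
b=L[(d>0)&(P[...,2]>.14)&(P[...,2]<.16)&(L[...,0]>.02)&(L[...,0]<.08)&(abs(L[...,1])<.03)]
print(b[:,1].min(),b[:,1].max(),b[:,0].max()); plan([.5350,.0034,.14],-95.1)
E
```

```text
clock: 10.23
position: [0.5342, 0.0034, 0.1396]
ee_rot: [3.138, -0.14, 0.0]
force: [-0.6, -0.1, -0.4]
width: 0.204
pos [0.5342 0.0034 0.1396] t [ 0.08 -0.01 -0.04] w [ 0.   -0.   -0.01] az -95.11 tilt [ 0. -0.] F [-0.58 -0.14 -0.41] width 0.204 clk 10.2333 q7 -1.8585602739037834
-0.007196763571091442 0.006981752967430339 0.07766271372501724
pos [0.5342 0.0034 0.1396] t [ 0.08 -0.   -0.04] w [ 0.    0.   -0.01] az -95.11 tilt [-0. -0.] F [ 0.2   0.28 -0.79] width 0.205 clk 10.2833 q7 -1.8585556619261243
```

```bash
python3 -m handwheel '[{"tx":0,"ty":0,"tz":0,"wx":0,"wy":0,"wz":0,"claw":0.18},{"tx":0,"ty":0,"tz":0,"wx":0,"wy":0,"wz":0,"claw":0.165},{"tx":0,"ty":0,"tz":0,"wx":0,"wy":0,"wz":0,"claw":0.155},{"tx":0,"ty":0,"tz":0,"wx":0,"wy":0,"wz":0,"claw":0.14},{"tx":0,"ty":0,"tz":0,"wx":0,"wy":0,"wz":0,"claw":0.1},{"tx":0,"ty":0,"tz":0,"wx":0,"wy":0,"wz":0,"claw":0.05},{"tx":0,"ty":0,"tz":0,"wx":0,"wy":0,"wz":0,"claw":0.05}]' 4
python3 -m handwheel '[{"tx":0,"ty":0,"tz":0,"wx":0,"wy":0,"wz":0,"claw":0.05},{"tx":0,"ty":0,"tz":0,"wx":0,"wy":0,"wz":0,"claw":0.05},{"tx":0,"ty":0,"tz":0,"wx":0,"wy":0,"wz":0,"claw":0.05}]' 15
python3 -m handwheel '[{"tx":0,"ty":0,"tz":0,"wx":0,"wy":0,"wz":0,"claw":0.05},{"tx":0,"ty":0,"tz":0,"wx":0,"wy":0,"wz":0,"claw":0.05},{"tx":0,"ty":0,"tz":0,"wx":0,"wy":0,"wz":0,"claw":0.05}]' 35
python3 -c "
from h import *
plan([.5350,.0034,.14],-95.1)"; python3 shot.py wrist w10;
```

```text
clock: 10.87
position: [0.5341, 0.0033, 0.1396]
ee_rot: [3.138, -0.14, -0.0]
force: [-1.0, -1.1, -0.6]
width: 0.152
clock: 11.12
position: [0.5341, 0.0033, 0.1396]
ee_rot: [3.138, -0.14, -0.0]
force: [-0.1, -1.5, 0.6]
width: 0.154
clock: 11.37
position: [0.5341, 0.0033, 0.1396]
ee_rot: [3.138, -0.14, -0.0]
force: [-1.0, -1.1, 1.1]
width: 0.149
pos [0.5341 0.0033 0.1396] t [ 0.09 -0.01 -0.04] w [ 0.01  0.   -0.02] az -95.12 tilt [-0.0001 -0.0001] F [-1.02 -1.06  1.06] width 0.149 clk 11.3667 q7 -1.8586123835093435
```

View pics/w10.png

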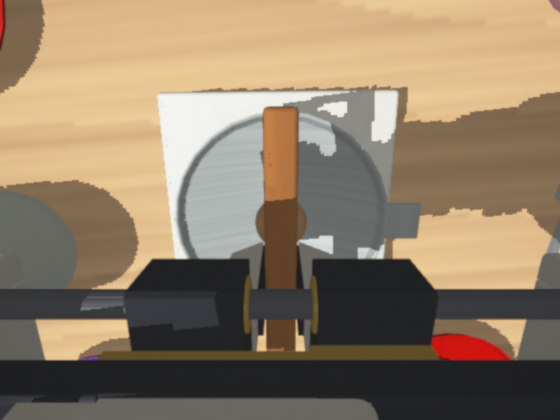

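```bash
python3 -m handwheel '[{"tx":0,"ty":0,"tz":-0.03,"wx":0,"wy":0,"wz":0,"claw":0.05},{"tx":0,"ty":0,"tz":-0.1,"wx":0,"wy":0,"wz":0,"claw":0.05},{"tx":0,"ty":0,"tz":-0.2,"wx":0,"wy":0,"wz":0,"claw":0.05},{"tx":0,"ty":0,"tz":-0.35,"wx":0,"wy":0,"wz":0,"claw":0.05},{"tx":0,"ty":0,"tz":-0.5,"wx":0,"wy":0,"wz":0,"claw":0.05},{"tx":0,"ty":0,"tz":-0.65,"wx":0,"wy":0,"wz":0,"claw":0.05},{"tx":0,"ty":0,"tz":-0.8,"wx":0,"wy":0,"wz":0,"claw":0.05},{"tx":0,"ty":0,"tz":-0.92,"wx":0,"wy":0,"wz":0,"claw":0.05},{"tx":0,"ty":0,"tz":-1,"wx":0,"wy":0,"wz":0,"claw":0.05},{"tx":0,"ty":0,"tz":-1,"wx":0,"wy":0,"wz":0,"claw":0.05}]' 40
python3 -c "
from h import *
plan([.5350,.0034,.14],-95.1);print(sensors.observe()['ft_torque'])"; python3 shot.py scene s1;python3 shot.py wrist w11
cat > lev.py <<'E'
from h import *
import sys
f=sys.argv[1];z=np.load(f);d=z["d"];P=pts(z["K"],z["T"],d);z0=float(sys.argv[2])  # dish origin z
s=sensors.observe();c=s["position"][:2]
r=np.hypot(P[...,0]-c[0],P[...,1]-c[1])
m=(d>0)&(r>.03)&(r<.068)&(P[...,2]>z0+.004)&(P[...,2]<z0+.024)
q=P[m]; rr=np.hypot(*(q[:,:2]-c).T)
# fit z = a + s*r + bx*x+by*y
x=q[:,:2]-c;A=np.c_[np.ones(len(q)),rr,x];w=np.ones(len(q),bool)
for _ in range(4):
    k=np.linalg.lstsq(A[w],q[w,2],rcond=None)[0];e=q[:,2]-A@k;w=abs(e)<.002
print(f,"n",w.sum(),"z0 est",k[0]-.007+np.tan(np.deg2rad(10))*.012,"slope",k[1],"tilt deg x,y",np.rad2deg(k[2:]))
b=(d>0)&(r<.03)&(P[...,2]>z0+.02)&(P[...,2]<z0+.05);q=P[b]
if len(q)>10:
    # sphere fit fixed R .018
    from scipy.optimize import least_squares
    o=least_squares(lambda p:np.linalg.norm(q-p,axis=1)-.018,[*c,z0+.025],loss="soft_l1",f_scale=.001)
    print("ball",len(q),o.x, "rel TCP",(o.x[:2]-c)*1e3)
b=(d>0)&(P[...,2]>z0+.106)&(P[...,2]<z0+.12)&(r<.09);q=P[b]
if len(q)>10:
    r_=cv2.minAreaRect((q[:,:2]*1000).astype(np.float32));print("bar",len(q),r_, "zmed",np.median(q[:,2]))
    x=q[:,:2]-c;
    k=np.linalg.lstsq(np.c_[np.ones(len(q)),x],q[:,2],rcond=None)[0];print("bar tilt deg",np.rad2deg(k[1:]))
E
python3 lev.py scene0.npz .04; python3 lev.py s1.npz .05;python3 lev.py w11.npz .05
```

```text
clock: 12.25
position: [0.5343, 0.0034, 0.1498]
ee_rot: [-3.138, 0.14, -0.001]
force: [-0.4, 0.2, -2.9]
width: 0.148
pos [0.5343 0.0034 0.1498] t [ 0.07 -0.    0.98] w [-0.   -0.02 -0.02] az -95.12 tilt [ 0.0004 -0.    ] F [-0.38  0.19 -2.89] width 0.148 clk 12.25 q7 -1.8550926222502813
[ 0.05606903  0.01455996 -0.0302159 ]
scene0.npz n 1210 z0 est 0.039131205081734594 slope 0.19725214011827816 tilt deg x,y [-0.37917053  0.08531616]
ball 175 [0.53581541 0.00282504 0.06447663] rel TCP [ 1.65170891 -0.59309624]
bar 444 ((536.3751220703125, 3.652719497680664), (15.205650329589844, 155.03488159179688), 85.1325454711914) zmed 0.15216735494117434
bar tilt deg [-0.77073167 -9.7483949 ]
s1.npz n 964 z0 est 0.04882915180016808 slope 0.20636344037448187 tilt deg x,y [-0.29950954 -0.05572434]
ball 178 [0.53609395 0.00316507 0.07476512] rel TCP [ 1.9302487  -0.25306884]
bar 226 ((537.93017578125, 7.500511169433594), (45.060001373291016, 151.29879760742188), 69.89208221435547) zmed 0.16237731773539782
bar tilt deg [-0.18753415 -1.93820301]
w11.npz n 14124 z0 est 0.04925955656452364 slope 0.19508503811674052 tilt deg x,y [-0.10323052 -0.09900089]
ball 500 [0.53445398 0.0038389  0.07443295] rel TCP [0.29027191 0.42076885]
bar 7523 ((555.5255737304688, 0.8663215637207031), (27.3476619720459, 112.58977508544922), 78.80130767822266) zmed 0.16251262347862203
bar tilt deg [-0.11283181  0.2926639 ]
```

View pics/s1.png

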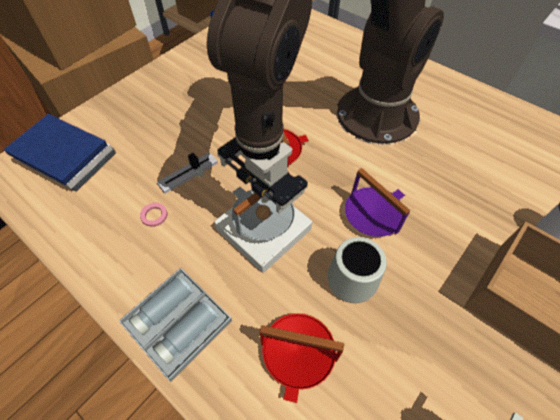

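```bash
python3 -m handwheel '[{"tx":0,"ty":0,"tz":-0.05,"wx":0,"wy":0,"wz":0,"claw":0.05},{"tx":0,"ty":0,"tz":-0.15,"wx":0,"wy":0,"wz":0,"claw":0.05},{"tx":0,"ty":0,"tz":-0.35,"wx":0,"wy":0,"wz":0,"claw":0.05},{"tx":0,"ty":0,"tz":-0.65,"wx":0,"wy":0,"wz":0,"claw":0.05},{"tx":0,"ty":0,"tz":-1,"wx":0,"wy":0,"wz":0,"claw":0.05},{"tx":0,"ty":0,"tz":-1.35,"wx":0,"wy":0,"wz":0,"claw":0.05},{"tx":0,"ty":0,"tz":-1.7,"wx":0,"wy":0,"wz":0,"claw":0.05},{"tx":0,"ty":0,"tz":-2.05,"wx":0,"wy":0,"wz":0,"claw":0.05},{"tx":0,"ty":0,"tz":-2.4,"wx":0,"wy":0,"wz":0,"claw":0.05},{"tx":0,"ty":0,"tz":-2.75,"wx":0,"wy":0,"wz":0,"claw":0.05},{"tx":0,"ty":0,"tz":-3.1,"wx":0,"wy":0,"wz":0,"claw":0.05},{"tx":0,"ty":0,"tz":-3.45,"wx":0,"wy":0,"wz":0,"claw":0.05}]'
python3 -m handwheel '[{"tx":0,"ty":0,"tz":-0.35,"wx":0,"wy":0,"wz":0,"claw":0.05},{"tx":0,"ty":0,"tz":-0.7,"wx":0,"wy":0,"wz":0,"claw":0.05},{"tx":0,"ty":0,"tz":-1.05,"wx":0,"wy":0,"wz":0,"claw":0.05},{"tx":0,"ty":0,"tz":-1.4,"wx":0,"wy":0,"wz":0,"claw":0.05},{"tx":0,"ty":0,"tz":-1.75,"wx":0,"wy":0,"wz":0,"claw":0.05},{"tx":0,"ty":0,"tz":-2.1,"wx":0,"wy":0,"wz":0,"claw":0.05},{"tx":0,"ty":0,"tz":-2.45,"wx":0,"wy":0,"wz":0,"claw":0.05},{"tx":0,"ty":0,"tz":-2.8,"wx":0,"wy":0,"wz":0,"claw":0.05},{"tx":0,"ty":0,"tz":-3.1,"wx":0,"wy":0,"wz":0,"claw":0.05},{"tx":0,"ty":0,"tz":-3.35,"wx":0,"wy":0,"wz":0,"claw":0.05},{"tx":0,"ty":0,"tz":-3.5,"wx":0,"wy":0,"wz":0,"claw":0.05},{"tx":0,"ty":0,"tz":-3.55,"wx":0,"wy":0,"wz":0,"claw":0.05}]'
python3 -m handwheel '[{"tx":0,"ty":0,"tz":0,"wx":0,"wy":0,"wz":0,"claw":0.05},{"tx":0,"ty":0,"tz":0,"wx":0,"wy":0,"wz":0,"claw":0.05},{"tx":0,"ty":0,"tz":0,"wx":0,"wy":0,"wz":0,"claw":0.05}]'
python3 -c "
from h import *
plan([.5342,.0034,.2196],-5.1)"; python3 shot.py scene s2;python3 shot.py wrist w12
python3 lev.py s2.npz .12;python3 lev.py w12.npz .12
```

```text
clock: 13.35
position: [0.5342, 0.0034, 0.1845]
ee_rot: [3.138, -0.14, 0.0]
force: [-0.0, -0.3, -2.7]
width: 0.151
clock: 14.35
position: [0.5343, 0.0035, 0.2199]
ee_rot: [-3.138, 0.14, -0.001]
force: [0.5, -0.5, -3.0]
width: 0.149
clock: 14.6
position: [0.534, 0.0034, 0.2194]
ee_rot: [3.138, -0.14, -0.001]
force: [-0.0, -0.3, -3.3]
width: 0.146
pos [0.534  0.0034 0.2194] t [ 0.02 -0.   -0.02] w [-1.000e-02  2.000e-02 -9.002e+01] az -95.12 tilt [-0.0004 -0.    ] F [-0.   -0.33 -3.27] width 0.146 clk 14.6 q7 -1.8336700318833197
s2.npz n 1218 z0 est 0.11932705764408835 slope 0.18906439223995175 tilt deg x,y [-0.34540787 -0.02965485]
ball 206 [0.53571436 0.00342784 0.14420099] rel TCP [1.61609734 0.00786878]
bar 272 ((574.2747802734375, 10.131406784057617), (75.41563415527344, 49.761634826660156), 8.926806449890137) zmed 0.2318893629882151
bar tilt deg [-0.6332485  -1.14237069]
w12.npz n 14170 z0 est 0.11903123259395577 slope 0.19406881821420274 tilt deg x,y [-0.09259309 -0.08895045]
ball 500 [0.53429385 0.00383725 0.14412626] rel TCP [0.19559078 0.41728631]
bar 7539 ((556.0007934570312, 3.1527462005615234), (111.83666229248047, 27.307851791381836), 1.0758075714111328) zmed 0.23220602534928794
bar tilt deg [-0.16938257  0.07958102]
```

View pics/w12.png

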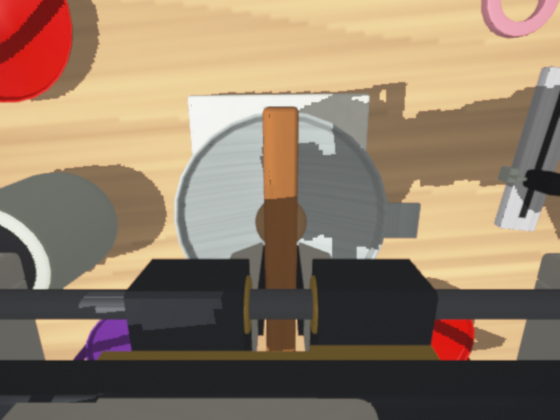

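```bash
python3 -m handwheel '[{"tx":0,"ty":0,"tz":0,"wx":0,"wy":0,"wz":-0.3,"claw":0.05},{"tx":0,"ty":0,"tz":0,"wx":0,"wy":0,"wz":-1,"claw":0.05},{"tx":0,"ty":0,"tz":0,"wx":0,"wy":0,"wz":-2,"claw":0.05},{"tx":0,"ty":0,"tz":0,"wx":0,"wy":0,"wz":-3.5,"claw":0.05},{"tx":0,"ty":0,"tz":0,"wx":0,"wy":0,"wz":-5.5,"claw":0.05},{"tx":0,"ty":0,"tz":0,"wx":0,"wy":0,"wz":-7.5,"claw":0.05},{"tx":0,"ty":0,"tz":0,"wx":0,"wy":0,"wz":-9.5,"claw":0.05},{"tx":0,"ty":0,"tz":0,"wx":0,"wy":0,"wz":-11.5,"claw":0.05},{"tx":0,"ty":0,"tz":0,"wx":0,"wy":0,"wz":-13.5,"claw":0.05},{"tx":0,"ty":0,"tz":0,"wx":0,"wy":0,"wz":-15.5,"claw":0.05},{"tx":0,"ty":0,"tz":0,"wx":0,"wy":0,"wz":-17.5,"claw":0.05},{"tx":0,"ty":0,"tz":0,"wx":0,"wy":0,"wz":-19.5,"claw":0.05}]'
python3 -c "
from h import *
plan([.5342,.0034,.2196],-5.1)"
```

```text
clock: 15.7
position: [0.5342, 0.0034, 0.2196]
ee_rot: [3.116, 0.398, 0.0]
force: [1.0, -0.4, -3.3]
width: 0.15
pos [0.5342 0.0034 0.2196] t [ 0. -0.  0.] w [  0.     0.   -70.33] az -75.43 tilt [ 0. -0.] F [ 1.01 -0.43 -3.32] width 0.15 clk 15.7 q7 -1.515204239848726
```

Tracking is clean; continue.

```bash
python3 -m handwheel '[{"tx":0,"ty":0,"tz":0,"wx":0,"wy":0,"wz":-2,"claw":0.05},{"tx":0,"ty":0,"tz":0,"wx":0,"wy":0,"wz":-4,"claw":0.05},{"tx":0,"ty":0,"tz":0,"wx":0,"wy":0,"wz":-6,"claw":0.05},{"tx":0,"ty":0,"tz":0,"wx":0,"wy":0,"wz":-8,"claw":0.05},{"tx":0,"ty":0,"tz":0,"wx":0,"wy":0,"wz":-10,"claw":0.05},{"tx":0,"ty":0,"tz":0,"wx":0,"wy":0,"wz":-12,"claw":0.05},{"tx":0,"ty":0,"tz":0,"wx":0,"wy":0,"wz":-14,"claw":0.05},{"tx":0,"ty":0,"tz":0,"wx":0,"wy":0,"wz":-16,"claw":0.05},{"tx":0,"ty":0,"tz":0,"wx":0,"wy":0,"wz":-18,"claw":0.05},{"tx":0,"ty":0,"tz":0,"wx":0,"wy":0,"wz":-20,"claw":0.05},{"tx":0,"ty":0,"tz":0,"wx":0,"wy":0,"wz":-22,"claw":0.05},{"tx":0,"ty":0,"tz":0,"wx":0,"wy":0,"wz":-24,"claw":0.05}]'
python3 -m handwheel '[{"tx":0,"ty":0,"tz":0,"wx":0,"wy":0,"wz":-2,"claw":0.05},{"tx":0,"ty":0,"tz":0,"wx":0,"wy":0,"wz":-4,"claw":0.05},{"tx":0,"ty":0,"tz":0,"wx":0,"wy":0,"wz":-6,"claw":0.05},{"tx":0,"ty":0,"tz":0,"wx":0,"wy":0,"wz":-8,"claw":0.05},{"tx":0,"ty":0,"tz":0,"wx":0,"wy":0,"wz":-10,"claw":0.05},{"tx":0,"ty":0,"tz":0,"wx":0,"wy":0,"wz":-12,"claw":0.05},{"tx":0,"ty":0,"tz":0,"wx":0,"wy":0,"wz":-14,"claw":0.05},{"tx":0,"ty":0,"tz":0,"wx":0,"wy":0,"wz":-16,"claw":0.05},{"tx":0,"ty":0,"tz":0,"wx":0,"wy":0,"wz":-18,"claw":0.05},{"tx":0,"ty":0,"tz":0,"wx":0,"wy":0,"wz":-20,"claw":0.05},{"tx":0,"ty":0,"tz":0,"wx":0,"wy":0,"wz":-22,"claw":0.05},{"tx":0,"ty":0,"tz":0,"wx":0,"wy":0,"wz":-24,"claw":0.05}]'
python3 -c "
from h import *
plan([.5342,.0034,.2196],-5.1)"
```

```text
clock: 16.7
position: [0.5342, 0.0034, 0.2196]
ee_rot: [2.965, 1.038, -0.0]
force: [0.6, -0.7, -2.9]
width: 0.15
clock: 17.7
position: [0.5342, 0.0034, 0.2196]
ee_rot: [2.685, 1.631, -0.0]
force: [-0.5, -0.1, -2.8]
width: 0.149
pos [0.5342 0.0034 0.2196] t [0.01 0.   0.  ] w [  0.     0.   -22.33] az -27.43 tilt [ 0. -0.] F [-0.48 -0.08 -2.79] width 0.149 clk 17.7 q7 -0.7428271399669734
```

```bash
python3 -m handwheel '[{"tx":0,"ty":0,"tz":0,"wx":0,"wy":0,"wz":-2,"claw":0.05},{"tx":0,"ty":0,"tz":0,"wx":0,"wy":0,"wz":-4,"claw":0.05},{"tx":0,"ty":0,"tz":0,"wx":0,"wy":0,"wz":-6,"claw":0.05},{"tx":0,"ty":0,"tz":0,"wx":0,"wy":0,"wz":-8,"claw":0.05},{"tx":0,"ty":0,"tz":0,"wx":0,"wy":0,"wz":-10,"claw":0.05},{"tx":0,"ty":0,"tz":0,"wx":0,"wy":0,"wz":-12,"claw":0.05},{"tx":0,"ty":0,"tz":0,"wx":0,"wy":0,"wz":-14,"claw":0.05},{"tx":0,"ty":0,"tz":0,"wx":0,"wy":0,"wz":-16,"claw":0.05},{"tx":0,"ty":0,"tz":0,"wx":0,"wy":0,"wz":-18,"claw":0.05},{"tx":0,"ty":0,"tz":0,"wx":0,"wy":0,"wz":-20,"claw":0.05},{"tx":0,"ty":0,"tz":0,"wx":0,"wy":0,"wz":-21.5,"claw":0.05},{"tx":0,"ty":0,"tz":0,"wx":0,"wy":0,"wz":-22.3,"claw":0.05}]'
python3 -m handwheel '[{"tx":0,"ty":0,"tz":0,"wx":0,"wy":0,"wz":-0.2,"claw":0.05},{"tx":0,"ty":0,"tz":0,"wx":0,"wy":0,"wz":-0.3,"claw":0.05},{"tx":0,"ty":0,"tz":0,"wx":0,"wy":0,"wz":-0.3,"claw":0.05},{"tx":0,"ty":0,"tz":0,"wx":0,"wy":0,"wz":-0.3,"claw":0.05},{"tx":0,"ty":0,"tz":0,"wx":0,"wy":0,"wz":-0.3,"claw":0.05},{"tx":0,"ty":0,"tz":0,"wx":0,"wy":0,"wz":-0.3,"claw":0.05}]'
python3 -c "
from h import *
plan([.5342,.0034,.2196],-5.1)"; python3 shot.py scene s3;python3 shot.py wrist w13;python3 shot.py top t3
python3 lev.py s3.npz .12;python3 lev.py w13.npz .12;python3 lev.py t3.npz .12; python3 m2.py t3.npz
```

```text
clock: 18.7
position: [0.5342, 0.0033, 0.2196]
ee_rot: [2.32, 2.119, 0.0]
force: [-0.9, 0.3, -3.7]
width: 0.148
clock: 19.2
position: [0.5342, 0.0034, 0.2196]
ee_rot: [2.317, 2.122, -0.0]
force: [0.3, -0.5, -3.0]
width: 0.154
pos [0.5342 0.0034 0.2196] t [-0.  0.  0.] w [0.   0.   0.08] az -5.02 tilt [ 0.     -0.0001] F [ 0.26 -0.53 -3.04] width 0.154 clk 19.2 q7 -0.3850536927763251
s3.npz n 1255 z0 est 0.1193479136352181 slope 0.19260252981443599 tilt deg x,y [-0.26738155 -0.11232203]
ball 199 [0.53556856 0.00415837 0.1444171 ] rel TCP [1.39700169 0.7098626 ]
bar 299 ((548.4110107421875, 37.330474853515625), (80.39965057373047, 53.379051208496094), 68.93975830078125) zmed 0.2321113171310789
bar tilt deg [-0.13017868 -0.42857445]
w13.npz n 14003 z0 est 0.11906698307036999 slope 0.19480187846435956 tilt deg x,y [-0.05671242 -0.16619501]
ball 502 [0.53430016 0.00436246 0.14417847] rel TCP [0.12859935 0.91395923]
bar 7537 ((537.2586059570312, 25.554302215576172), (112.14541625976562, 27.358274459838867), 79.20999908447266) zmed 0.23234217126232062
bar tilt deg [-0.22337182 -0.06766081]
t3.npz n 0 z0 est -0.0048840762314984205 slope 0.0 tilt deg x,y [0. 0.]
t3.npz 1284 [ 539.8 -266.4] [ 50.5 169.4] 78.77
t3.npz 1286 [ 539.8 -266. ] [ 51.3 169.4] 78.77
t3.npz 1286 [ 539.8 -266. ] [ 51.3 169.4] 78.77
yaw x 78.77283477783203
grip 141 [-5.35079332 25.26605656] [27.92809052 19.86886303]
clip 20 [22.24515294 24.86491282] [ 6.55187936 13.10413458] [22.51856485 24.18850905 21.14362087] [22.91342742 24.22247796 19.41119426]
fin 6 [22.98618318 24.74095224 27.9645085 ]
```

View pics/w13.png

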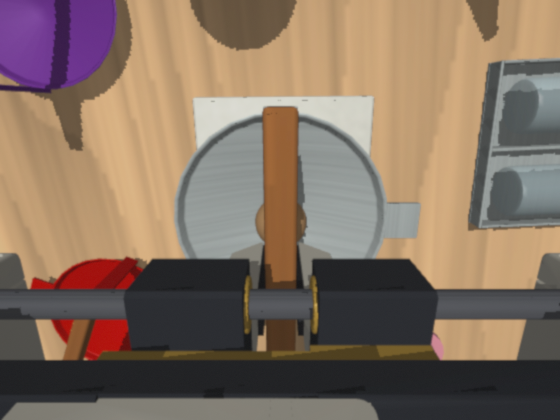

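View pics/s3.png

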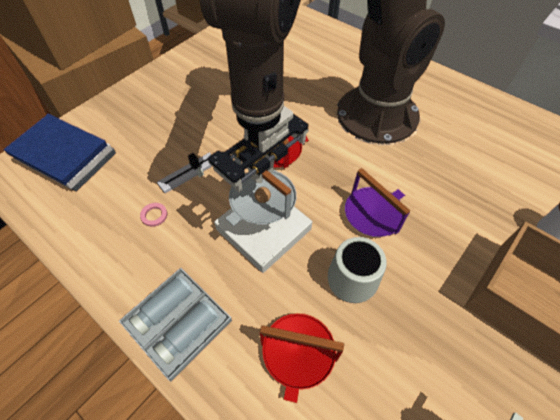

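View pics/t3.png

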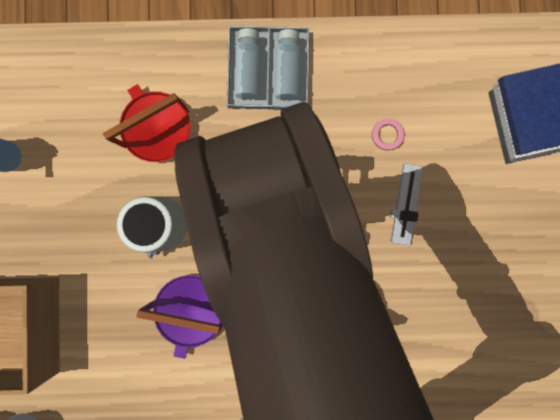

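```bash
python3 -m handwheel '[{"tx":0,"ty":0,"tz":0,"wx":0,"wy":0,"wz":0,"claw":0.05},{"tx":0,"ty":0,"tz":0,"wx":0,"wy":0,"wz":0,"claw":0.05},{"tx":0,"ty":0,"tz":0,"wx":0,"wy":0,"wz":0,"claw":0.05},{"tx":0,"ty":0,"tz":0,"wx":0,"wy":0,"wz":0,"claw":0.05},{"tx":0,"ty":0,"tz":0,"wx":0,"wy":0,"wz":0,"claw":0.05},{"tx":0,"ty":0,"tz":0,"wx":0,"wy":0,"wz":0,"claw":0.05},{"tx":0,"ty":0,"tz":0,"wx":0,"wy":0,"wz":0,"claw":0.05},{"tx":0,"ty":0,"tz":0,"wx":0,"wy":0,"wz":0,"claw":0.05},{"tx":0,"ty":0,"tz":0,"wx":0,"wy":0,"wz":0,"claw":0.05},{"tx":0,"ty":0,"tz":0,"wx":0,"wy":0,"wz":0,"claw":0.05},{"tx":0,"ty":0,"tz":0,"wx":0,"wy":0,"wz":0,"claw":0.05},{"tx":0,"ty":0,"tz":0,"wx":0,"wy":0,"wz":0,"claw":0.05}]'
python3 shot.py wrist w14;python3 shot.py scene s4;python3 lev.py w14.npz .12;python3 lev.py s4.npz .12; python3 -c "
from h import *
plan([.5342,.0034,.2196],-5.1)
for f in ('w7','w13','w14'):
    z=np.load(f+'.npz');P=pts(z['K'],z['T'],z['d']);v=P[z['d']>0]
    s=v[(abs(v[:,0]-.538)<.12)&(abs(v[:,1]-.005)<.12)&(v[:,2]>.035)&(v[:,2]<.0425)];r=cv2.minAreaRect((s[:,:2]*1000).astype(np.float32));print(f,len(s),r)"
```

```text
clock: 20.35
position: [0.5342, 0.0034, 0.2196]
ee_rot: [2.316, 2.122, 0.0]
force: [0.3, 0.8, -2.4]
width: 0.146
w14.npz n 14001 z0 est 0.11905004073289499 slope 0.1951028867435784 tilt deg x,y [-0.05603724 -0.17609021]
ball 503 [0.53427813 0.00436651 0.1442038 ] rel TCP [0.1162739  0.92103923]
bar 7542 ((537.268798828125, 25.68022918701172), (111.88800048828125, 27.310405731201172), 79.09122467041016) zmed 0.232339648069196
bar tilt deg [-0.17957141 -0.07075505]
s4.npz n 1255 z0 est 0.119095290804747 slope 0.198281740730459 tilt deg x,y [-0.38107302 -0.06220382]
ball 203 [0.53536331 0.00410177 0.14431281] rel TCP [1.20145909 0.65629254]
bar 304 ((547.560302734375, 37.46261978149414), (80.44709777832031, 51.98176193237305), 70.74375915527344) zmed 0.2321023372435238
bar tilt deg [-3.62005903 -0.67919747]
pos [0.5342 0.0034 0.2196] t [-0.  0.  0.] w [-0.    0.    0.09] az -5.01 tilt [-0. -0.] F [ 0.16 -0.19 -3.21] width 0.148 clk 20.45 q7 -0.3849661498529013
w7 7625 ((536.6663208007812, 5.008575439453125), (170.35386657714844, 169.10592651367188), 85.41670989990234)
w13 4806 ((542.0271606445312, 62.5074577331543), (54.671630859375, 170.4022674560547), 84.91887664794922)
w14 4800 ((541.870361328125, 62.654579162597656), (54.53736114501953, 170.66751098632812), 84.8779296875)
```

Still, level, ball stationary. Handing in.

```bash
python3 -c "
from h import *
print(arm.sign_off())"
```

```text
the job is handed in; nothing more can be done
None
```

I slid the dimmer grip level with the clip and released it. I then took the steel dish by its handle, lifted it about 8 cm, turned it a quarter turn counter-clockwise and handed in while holding it still. That took about 20 s of the 54 s.

My last checks showed:

- **Dimmer:** the grip is within about 0.7 mm of the clip along the track in the wrist and top views. It was unchanged in the top view after the turn.
- **Dish height and turn:** the TCP rose from 0.1396 to 0.2196 m. The jaws turned 90.1°, and the tab now points over the stand's +x side.
- **Level:** the wrist camera shows a tilt of about 0.2°. The scene camera reads up to 0.4°, but it read the same with the dish on the stand, so that is measurement bias.
- **Ball:** it sits about 1 mm from the dish's centre and did not move during the final 1 s hold.
- **Bystanders:** I never touched the bottles, teether or red and purple look-alikes. They show no visible change in the pictures, though I did not measure them again.

**Centring:** the dish is about 2–4 mm to -x and 1–2 mm to -y of the stand's centre by the cameras, which disagree by about 2 mm. It already sat that way at the start. I lifted it straight up and did not shift it, because moving sideways could have set the ball rolling.

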